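Release the hold-down latch of the camp crate and pack the last tin

ROBOT

A 6-joint arm with a two-finger parallel gripper is mounted at the origin on the work surface. World frame = base frame: x ahead of the robot, y to its left, z up, the work surface at z = 0. Lengths are in mm, angles in rad, forces in N, time in s.
With the tool pointing down it reaches from about 275 to 1000 mm from the base axis. Payload 8.4 kg.
Tool frame: the origin (TCP) lies at the very end of the fingers, on their centre line; the grasp point (between the pads) lies 19 mm behind it (r.tcp_to_grasp is the distance from the TCP to the grasp point, in mm); z points along the fingers, y is the line along which they close (so a half turn about z gives the same grasp; the last joint's range is limited). The gripper opens to 85 mm and grips with 20 to 120 N. Pads are 22 mm wide; open, the fingers measure 114 mm over their backs; the gripper's body (76 mm by 85 mm) begins 54 mm behind the grasp point. The pads swing forward as they close: fully open they stand 13 mm farther back than shut.
Start: joints at [-1.31, 0.353, 1.633, -0, 1.155, -0.002], TCP at [162.364, -603.544, 231.281] pointing down, gripper open.
Joint ranges: [-2.63, 2.63], [-0.92, 2.1], [0.06, 2.66], [-1.3, 4.44], [0, 2.69], [-3.02, 3.02]. Speed limits (rad/s): [2.22, 2.22, 2.79, 3.14, 3.14, 3.14].

INTERFACE

Orientations are given as [roll, pitch, yaw] about the fixed x, y, z axes, in that order (R = Rz(yaw) Ry(pitch) Rx(roll)).
In Python, from rig import r gives the robot as it stands. The module is installed in compiled form; this text tells all that it offers.
- The arm moves only by the tool play_rows, never from a script. Its argument "rows" is a list of rows, each an object with "dp": the shift along the tool's x, y, z in units of 40 mm (1.0 is 40 mm), a list of three; "turn": the turn, a rotation vector about the tool's x, y, z in units of 6 degrees (1.0 is 6 degrees), a list of three; "fingers": the closure, from 0 (fully open) to 1 (shut). In form: [{"dp": [tx, ty, tz], "turn": [wx, wy, wz], "fingers": fingers}, ...]. A call has 1 to 5 rows; each row shifts and turns the commanded pose from where the row before left it, along the tool's axes as they then stand; what a row does not reach is not made up. A row lasts 1/12 s, in which the tool goes at most 41.7 mm and 7.16 degrees, less where a joint would pass 70% of its speed; a pose out of reach is approached as far as the arm can. A call is refused whole if a number of a shift passes 1 or a number of a turn 1, either way. A call with a gripper value outside its range is refused whole. The fingers move at their own pace and stop on an object; "force" is the grip in N (left out, the last holds). Time passes only in rows, so rows that do not move let the fingers close. It gives the time, the measured TCP pose, the force, the opening and the grip force at its end, in the units of the state.
- r.sense(): the state, without advancing time (a new reading comes with each control period).
- r.grab_frame(name): name is "side" or "top" or "wrist"; returns a dict with "pixels" (480x640x3 uint8, red, green, blue), "fx", "fy", "cx", "cy" (pixels), "pose" (4x4, takes a point from camera to world coordinates). Camera axes: x right, y down, z forward; pixel columns grow to the right and rows downward; lengths in mm; the calibration is good to about 2 mm. A picture is of the moment at which its call begins. There is no depth.
- r.sign_off(): hands the job in; it is judged then, once.
The state is a dict: "clock": time; "qpos": joint angles; "qvel": joint speeds; "joint_efforts": joint torques, N m; "eef_pos": TCP position; "tcp_rot": TCP orientation; "contact_force": force on the tool from outside, world axes, zero at the start; "wrist_torque": the same for the moment, N m; "opening": opening from 0.0 (shut) to 1.0 (fully open); "grasp_force": force on a finger pad.
Only numpy, scipy, OpenCV 4.12 (cv2) and the standard library are available. Lean on these libraries where they do the work, as an engineer would, in place of code of your own. Each camera call takes 0.05 s, during which the arm holds its last target. There are 200 camera calls.

TASK

Pack the tall rectangular tin into the free gap in the middle of the plywood transport crate. Slide the crate's safety tab aside first, then swing the hold-down latch up until it stands open by itself, and then lower the tin in upright between the flat tin and the low jar until it stands on the crate's floor, long side running from the crate's front to its back, and let go. Do not drop the tin, leave the latch open, and knock nothing over.

Things in the scene. Friction and masses are not known exactly. Their poses are not given: they have to be found in the camera images.
- crate: Open plywood crate fixed on the table, 126 mm (its x) by 202 mm (its y), 80 mm high, walls and floor 6 mm, inside 114 by 190 mm. Origin: centre of its underside; z up; its front faces its own -x (roughly to the robot), the latch hinge is at its back (+x). In it a flat tin and a low jar stand at the two y ends, in either order, up to 55 mm tall (61 mm above the table); the free gap between them is at the middle in y, about 65 mm wide in y and 114 mm long in x.
- crate_floor (a point): Point on the crate's inner floor at the middle of the inside, 6 mm above the table: the middle of the free gap; axes as the crate's.
- tab (a joint): Safety tab, a sliding steel bolt on a bracket at the crate's front. Value in m: 0 to 0.028, grows as the tab slides along the crate's -y. Near 0 its tongue lies 2 mm above the latch arm and stops it from lifting; above 0.018 the arm is free. Stays where it is left; about 1.5 N to slide.
- tab_grip (a point): On the tab's upright grip blade, which is 8 mm thick (crate x), 26 mm long (crate y) and 30 mm high; the point lies 8 mm below the blade's top edge, in its middle, 148 mm above the table. Below the blade is the tab's body, its top at 126 mm. Axes as the crate's. Moves with the tab.
- latch (a joint): Hold-down latch, a steel arm 24 mm wide and 8 mm thick over the middle of the crate, 112 mm above the table when down, hinged at the crate's back. Value in rad: 0 down, 1.57 upright, stop at 1.9. Swings up and back (its front end rises and goes to the crate's +x). The hinge is stiff: it stays where it is left; about 4 N at the grip lifts it.
- latch_grip (a point): Middle of the free part of the latch's grip pin: a round steel pin, 14 mm across, running 52 mm along the crate's +y from the side of the arm's front end, parallel to the hinge; this point is 28 mm from the arm's side and 185 mm from the hinge axis. With the latch down the pin is 112 mm above the table and 40 mm clear in front of the crate's front wall. Moves and turns with the latch.
- latch_hinge (a point): On the latch's hinge axis (which runs along the crate's y) at the middle of the arm, 112 mm above the table, 75 mm behind the crate's middle. Turns with the latch.
- tin: The tin to pack: the tall rectangular tin of bare steel standing on the table, 104 mm (its x) by 50 mm (its y), 95 mm high, about 0.3 kg, closed. Origin: centre of its underside; z up. To be gripped across the 50 mm near its top, so that the fingers stay above the crate's other contents.
- square_tin: A square tin that stays on the table, 62 by 62 mm, 72 mm high; origin under its centre.
- round_tin: A round tin that stays on the table, 68 mm across, 100 mm high; origin under its centre.
- flat_tin: Flat rectangular tin already in the crate, 100 mm (its x) by 60 mm (its y), 55 mm high; origin under its centre.
- low_jar: Low round jar already in the crate, 60 mm across, 55 mm high; origin under its centre.
- coffee_jar: Tall coffee jar on the table beyond the crate, 72 mm across, 130 mm high; origin under its centre.
- mug: White mug on the table to the right of the crate, 80 mm across, 90 mm high; origin under its centre.

How it is judged:
By the outcome, as a careful person would: the job done as asked, in the order asked, and still so for the second after the job is handed in, with the robot touching nothing.
It also fails if it takes over 72 s, if anything falls off the work surface, if the arm or the gripper's body presses on something with over 40 N, if the wrist force passes 120 N, or if a joint passes its speed limit or range.

## Working session

There is one attempt and no reset: what is moved stays moved. The work goes in short steps, Python scripts to look and compute and a tool call to move; the robot and the scene stay as the last step left them, time stands still between calls to the robot, and variables do not carry over. Pictures are saved under pics/ and viewed, at most 10 in all, crops included, and the job is handed in when it is done.

Besides the shell and the picture viewer there is one more tool, called after "Request:" as name([rows], argument=value, ...), one row to a line, values as JSON. play_rows: Moves the arm, as the interface text tells. Its arguments: {"type":"object","properties":{"rows":{"type":"array"},"force":{"type":"number"}},"required":["rows"]}

```bash
mkdir -p pics
python3 - <<'E'
from rig import r
import cv2, pickle
for n in ("side","top","wrist"):
    f=r.grab_frame(n); pickle.dump(f,open(f"{n}0.pkl","wb"))
    cv2.imwrite(f"pics/{n}0.png",f["pixels"][:,:,::-1])
    print(n,f["fx"],f["cx"],f["cy"],f["pose"].round(3).tolist())
print(r.sense(), r.tcp_to_grasp)
E
```

```text
side 481.551615584373 314.40603139916016 234.08254670997826 [[-0.998, -0.051, 0.036, 567.342], [-0.06, 0.632, -0.772, 859.052], [0.016, -0.773, -0.634, 838.057], [0.0, 0.0, 0.0, 1.0]]
top 518.7000434327748 316.86324329959336 246.65692330662966 [[-0.003, -0.986, 0.165, 373.695], [-1.0, 0.004, 0.003, -31.211], [-0.004, -0.165, -0.986, 1412.358], [0.0, 0.0, 0.0, 1.0]]
wrist 334.7126816471968 324.02554933234694 233.8869163233254 [[0.26, -0.927, -0.269, 230.945], [-0.966, -0.25, -0.07, -584.661], [-0.002, 0.278, -0.961, 372.165], [0.0, 0.0, 0.0, 1.0]]
{'clock': 0.15, 'qpos': array([-1.31038818e+00,  3.53522517e-01,  1.63395238e+00,  2.22678105e-05,
        1.15519946e+00, -2.39980701e-03]), 'qvel': array([-0.00090545, -0.00286749, -0.00269523,  0.00121399, -0.00104624,
       -0.00079552]), 'joint_efforts': array([-1.60381780e-03, -6.05636287e+01, -3.42337453e+01, -1.33023696e-04,
        6.04385859e-03, -1.54286533e-05]), 'eef_pos': array([ 162.28495349, -603.1908235 ,  230.71791695]), 'tcp_rot': array([-3.14051100e+00, -2.29583533e-05,  2.62798936e-01]), 'contact_force': array([-0.64127731, -0.59900142,  0.12696462]), 'wrist_torque': array([-0.00281403, -0.01115568,  0.00335402]), 'grasp_force': 0.0, 'opening': 0.9995898481422414} 18.700000000000003
```

View pics/top0.png

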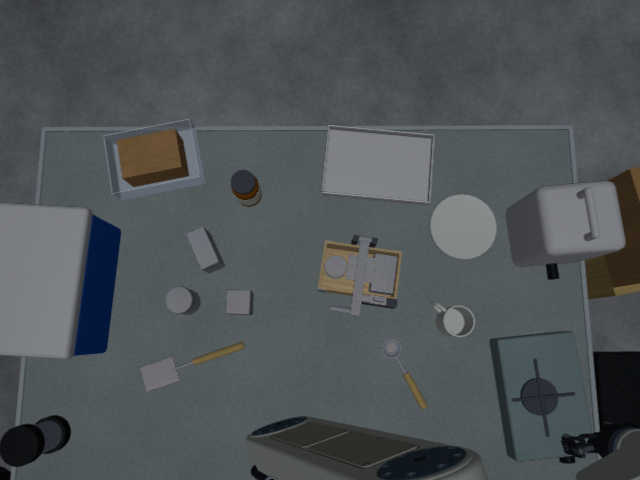

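View pics/side0.png

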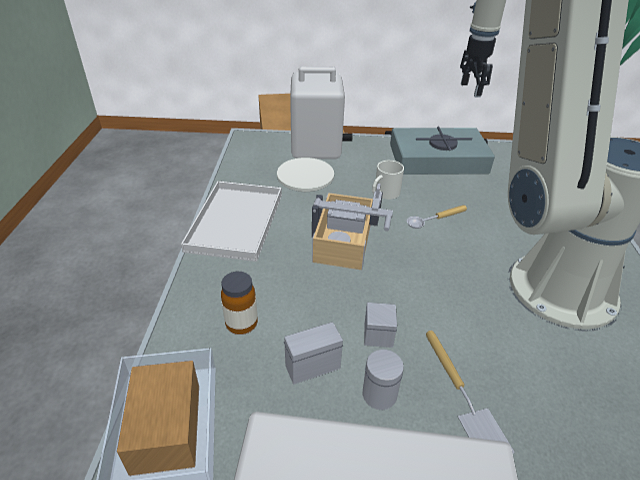

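The top view shows the crate around (360,273) with its latch pin at (341,310) and tab at (380,300). The tall tin is at (203,248), the square tin at (238,301) and the round tin at (180,300). The side view shows the tin at (313,352) and the crate at (345,225).

```bash
cat > h.py <<'E'
import numpy as np, cv2, pickle
from rig import r
def onplane(f,uv,z):
    uv=np.atleast_2d(np.array(uv,float)); T=f["pose"]
    d=np.c_[(uv[:,0]-f["cx"])/f["fx"],(uv[:,1]-f["cy"])/f["fy"],np.ones(len(uv))]@T[:3,:3].T
    return T[:3,3]+d*((z-T[2,3])/d[:,2])[:,None]
def proj(f,p):
    T=f["pose"]; q=(np.atleast_2d(p)-T[:3,3])@T[:3,:3]
    return np.c_[f["fx"]*q[:,0]/q[:,2]+f["cx"],f["fy"]*q[:,1]/q[:,2]+f["cy"]]
def crop(f,x0,y0,w,h,s): return cv2.resize(f["pixels"][y0:y0+h,x0:x0+w,::-1],None,fx=s,fy=s,interpolation=cv2.INTER_CUBIC)
E
python3 - <<'E'
from h import *
f=pickle.load(open("top0.pkl","rb")); s=pickle.load(open("side0.pkl","rb"))
m=np.zeros((500,800,3),np.uint8)
m[:,:500]=crop(f,313,227,100,100,5); m[:300,500:]=crop(f,180,220,60,60,5)
m[300:500,500:800]=crop(s,305,183,90,60,300/90)
cv2.imwrite("pics/crop.png",m)
hsv=cv2.cvtColor(f["pixels"],cv2.COLOR_RGB2HSV)
# crate rim
k=cv2.inRange(hsv,(8,60,60),(30,255,255)); k[:, :310]=0;k[:,415:]=0;k[:220]=0;k[320:]=0
p=np.argwhere(k)[:,::-1]; rc=cv2.minAreaRect(onplane(f,p,80)[:,:2].astype(np.float32)); print("crate rim z80",rc)
# tin: brightness levels
for q in [(203,248),(195,240),(210,265),(185,245),(215,255),(238,301),(180,300)]: print(q,f["pixels"][q[1],q[0]],hsv[q[1],q[0]])
E
```

```text
crate rim z80 ((533.0955200195312, -136.91888427734375), (200.99542236328125, 131.9185333251953), 81.28580474853516)
(203, 248) [108 111 116] [109  18 116]
(195, 240) [108 111 118] [111  22 118]
(210, 265) [83 85 92] [113  25  92]
(185, 245) [80 89 89] [90 26 89]
(215, 255) [ 97 100 107] [111  24 107]
(238, 301) [112 111 114] [130   7 114]
(180, 300) [109 110 113] [113   9 113]
```

View pics/crop.png

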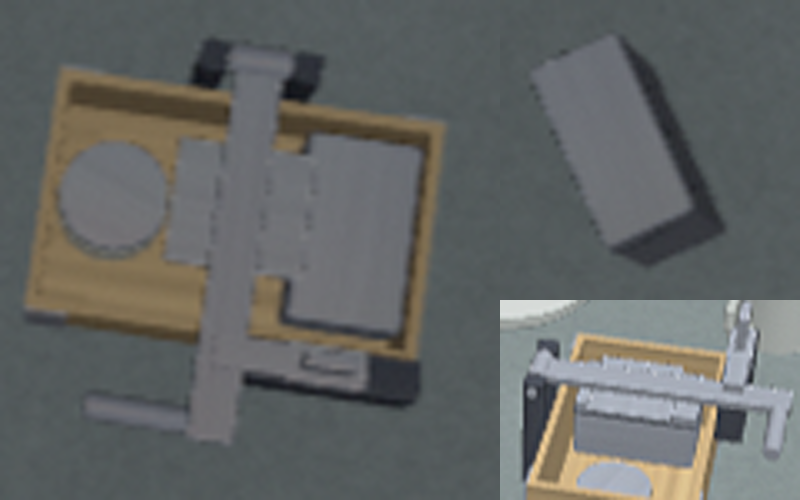

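The crop shows the crate with the jar on the left (+y) and the flat tin on the right. The latch arm is down, its pin running from crop (88,408) to (188,418). The tab blade is around crop (335,360), and a hold-down pad sits under the arm. The tin's top corners are at about (535,75), (613,37), (693,207) and (612,247).

Run:
```python
from h import *
f=pickle.load(open("top0.pkl","rb"))
C=lambda a,ox,oy: (np.array(a,float)+.5)/5-.5+[ox,oy]
rim=onplane(f,C([(62,67),(446,122),(413,358),(25,308)],313,227),80)[:,:2]
print("rim",rim.round(1).tolist(),[np.linalg.norm(rim[i]-rim[i-1]).round(1) for i in range(4)],"c",rim.mean(0))
v=rim[0]-rim[1]+rim[3]-rim[2]; yaw=np.arctan2(v[1],v[0])-np.pi/2
u=rim[0]-rim[3]+rim[1]-rim[2]; print("yaw",yaw,np.arctan2(u[1],u[0]))
c=rim.mean(0); R=np.array([[np.cos(yaw),-np.sin(yaw)],[np.sin(yaw),np.cos(yaw)]])
def show(n,pts,z):
    w=onplane(f,C(pts,313,227),z)[:,:2]; print(n,w.round(1).tolist(),"crate",((w-c)@R).round(1).tolist())
show("pin ends+mid",[(86,406),(188,418),(137,412)],115)
show("armfront/hinge",[(210,438),(262,60)],114)
show("blade",[(303,356),(365,366),(334,360),(330,350)],156)
show("blade@126",[(303,356),(365,380)],126)
t=onplane(f,(np.array([(533,75),(613,37),(694,207),(612,247)])-[500,0]+.5)/5-.5+[180,220],95)[:,:2]
print("tin",t.round(1).tolist(),[np.linalg.norm(t[i]-t[i-1]).round(1) for i in range(4)],t.mean(0))
a=t[0]-t[3]+t[1]-t[2]; print("tin yaw",np.arctan2(a[1],a[0]))
# refine tin top by mask
sub=f["pixels"][:,:,2].astype(int)
k=np.uint8(sub>105)*255; k[:,:184]=0;k[:,225:]=0;k[:222]=0;k[275:]=0
n,l,st,ce=cv2.connectedComponentsWithStats(k); i=1+st[1:,4].argmax()
pp=onplane(f,np.argwhere(l==i)[:,::-1],95)[:,:2].astype(np.float32); print(cv2.minAreaRect(pp),pp.mean(0))
# side view check
s=pickle.load(open("side0.pkl","rb"))
print("side proj tin top", proj(s,np.c_[t,[95]*4]).round(0).tolist())
print("side proj pin mid z112", proj(s,[[*(c+R@[-103,40]),112]]))
```

```text
rim [[613.5, -48.3], [583.7, -247.8], [461.4, -227.2], [487.7, -28.6]] [np.float64(127.3), np.float64(201.6), np.float64(124.0), np.float64(200.3)] c [ 536.5734461  -137.99286637]
yaw -0.1399381424058812 -0.1609779452266713
pin ends+mid [[435.8, -58.9], [429.8, -109.5], [432.8, -84.2]] crate [[-110.8, 64.3], [-109.7, 13.3], [-110.3, 38.8]]
armfront/hinge [[419.9, -120.4], [610.6, -149.7]] crate [[-118.0, 1.2], [74.9, -1.2]]
blade [[457.6, -163.0], [452.6, -192.8], [455.6, -177.9], [460.4, -176.1]] crate [[-74.8, -35.8], [-75.5, -66.0], [-74.6, -50.8], [-70.1, -48.3]]
blade@126 [[459.6, -166.1], [447.6, -196.5]] crate [[-72.3, -38.6], [-79.9, -70.3]]
tin [[626.3, 310.9], [646.2, 270.1], [557.1, 225.5], [536.6, 266.9]] [np.float64(99.9), np.float64(45.4), np.float64(99.7), np.float64(46.2)] [591.5323864  268.35915499]
tin yaw 0.45923663389448627
((592.8372802734375, 270.2080383300781), (101.65641784667969, 47.52639389038086), 25.401899337768555) [592.3723 269.7595]
side proj tin top [[294.0, 355.0], [286.0, 337.0], [332.0, 322.0], [342.0, 339.0]]
side proj pin mid z112 [[384.17929139 222.4874105 ]]
```

```bash
cat >> h.py <<'E'
from scipy.spatial.transform import Rotation as Ro
CY=-0.148; CC=np.array([536.5,-138.])
def cr(x,y): return CC+np.array([[np.cos(CY),-np.sin(CY)],[np.sin(CY),np.cos(CY)]])@[x,y]
def plan(stages):
    """stages: (x,y,z,yaw,nrows); equal rows with constant tool-frame dp & z-turn"""
    s=r.sense(); p=s["eef_pos"]; R=Ro.from_euler("xyz",s["tcp_rot"])
    print("t",round(s["clock"],2),p.round(1),s["tcp_rot"].round(3),"F",s["contact_force"].round(1),"op",round(s["opening"],3),"gf",round(s["grasp_force"],1))
    for x,y,z,yaw,n in stages:
        G=Ro.from_euler("xyz",[np.pi,0,yaw]); rv=(R.inv()*G).as_rotvec()
        # constant turn per row
        w=rv/n; M=sum(Ro.from_rotvec(w*k).as_matrix() for k in range(n))
        d=np.linalg.solve(M,R.inv().apply(np.array([x,y,z])-p))
        print(n,"rows dp",(d/40).round(3),"turn",(np.degrees(w)/6).round(3)); p=np.array([x,y,z]);R=G
E
python3 - <<'E'
from h import *
a=cr(-74,-15); print(a)
plan([(*a,220,1.423,15),(*a,136,1.423,5)])
E
```

```text
[ 461.09706535 -141.92395798]
t 0.15 [ 162.3 -603.2  230.7] [-3.141 -0.     0.263] F [-0.6 -0.6  0.1] op 1.0 gf 0.0
15 rows dp [ 0.951 -0.185  0.018] turn [-0.001 -0.    -0.739]
5 rows dp [ 0.   -0.    0.42] turn [0. 0. 0.]
```

Request:
play_rows([
  {"dp": [0.95,-0.185,0.018],"turn": [0,0,-0.739],"fingers": 1},
  {"dp": [0.95,-0.185,0.018],"turn": [0,0,-0.739],"fingers": 1},
  {"dp": [0.95,-0.185,0.018],"turn": [0,0,-0.739],"fingers": 1},
  {"dp": [0.95,-0.185,0.018],"turn": [0,0,-0.739],"fingers": 1},
  {"dp": [0.95,-0.185,0.018],"turn": [0,0,-0.739],"fingers": 1},
])

```text
clock: 0.57
eef_pos: [321.4, -492.3, 227.4]
tcp_rot: [3.142, -0.0, 0.653]
contact_force: [-0.0, -0.8, 0.0]
opening: 0.298
grasp_force: 0.0
```

Request:
play_rows([
  {"dp": [0.95,-0.185,0.018],"turn": [0,0,-0.739],"fingers": 1},
  {"dp": [0.95,-0.185,0.018],"turn": [0,0,-0.739],"fingers": 1},
  {"dp": [0.95,-0.185,0.018],"turn": [0,0,-0.739],"fingers": 1},
  {"dp": [0.95,-0.185,0.018],"turn": [0,0,-0.739],"fingers": 1},
  {"dp": [0.95,-0.185,0.018],"turn": [0,0,-0.739],"fingers": 1},
])

```text
clock: 0.98
eef_pos: [425.5, -330.2, 223.9]
tcp_rot: [3.141, -0.0, 1.041]
contact_force: [0.6, -0.2, 0.2]
opening: 0.0
grasp_force: 0.0
```

Request:
play_rows([
  {"dp": [0.95,-0.185,0.018],"turn": [0,0,-0.739],"fingers": 1},
  {"dp": [0.95,-0.185,0.018],"turn": [0,0,-0.739],"fingers": 1},
  {"dp": [0.95,-0.185,0.018],"turn": [0,0,-0.739],"fingers": 1},
  {"dp": [0.95,-0.185,0.018],"turn": [0,0,-0.739],"fingers": 1},
  {"dp": [0.95,-0.185,0.018],"turn": [0,0,-0.739],"fingers": 1},
])

```text
clock: 1.4
eef_pos: [460.6, -140.9, 220.4]
tcp_rot: [3.141, -0.0, 1.427]
contact_force: [1.3, 0.8, 0.9]
opening: 0.0
grasp_force: 0.0
```

Run:
```python
from h import *
f=r.grab_frame("wrist"); pickle.dump(f,open("w1.pkl","wb")); cv2.imwrite("pics/w1.png",f["pixels"][:,:,::-1])
a=cr(-74,-15); b=cr(-74,-50)
plan([(*a,136,1.423,5),(*b,136,1.423,5)])
for n,(x,y,z) in dict(blade_top=(-74,-50,156),pin=(-110,40,112),rimFL=(-63,101,80),armfront=(-118,0,112)).items(): print(n,proj(f,[*cr(x,y),z]).round(0))
```

```text
t 1.45 [ 459.7 -135.3  220. ] [-3.14  -0.004  1.434] F [-1.1  4.8  0.5] op -0.001 gf 0.0
5 rows dp [-0.033  0.012  0.42 ] turn [-0.003 -0.007  0.021]
5 rows dp [-0.175 -0.    -0.   ] turn [0. 0. 0.]
blade_top [[324. 301.]]
pin [[276. 161.]]
rimFL [[339.  78.]]
armfront [[267. 214.]]
```

View pics/w1.png

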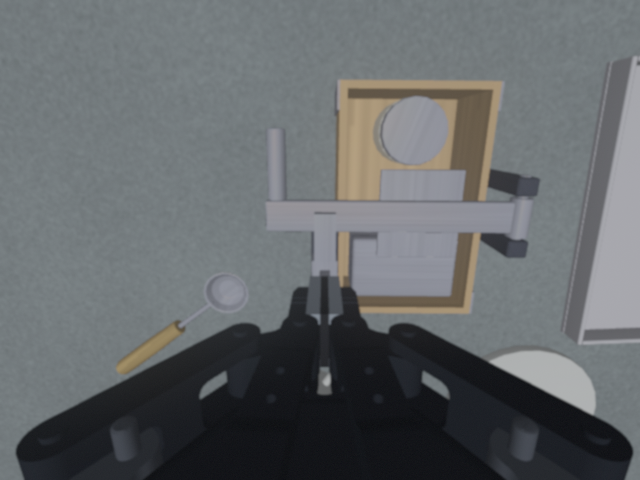

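The wrist view agrees with the measured crate: pin at (276,165), arm front at (267,214), and the tab under the closed fingers at (324,290).

Request:
play_rows([
  {"dp": [0,0,0.42],"turn": [0,0,0],"fingers": 1},
  {"dp": [0,0,0.42],"turn": [0,0,0],"fingers": 1},
  {"dp": [0,0,0.42],"turn": [0,0,0],"fingers": 1},
  {"dp": [0,0,0.42],"turn": [0,0,0],"fingers": 1},
  {"dp": [0,0,0.42],"turn": [0,0,0],"fingers": 1},
])

```text
clock: 1.87
eef_pos: [460.2, -142.6, 135.7]
tcp_rot: [3.142, -0.0, 1.424]
contact_force: [-0.4, -0.8, -0.6]
opening: -0.002
grasp_force: 0.0
```

Request:
play_rows([
  {"dp": [0,0,0],"turn": [0,0,0],"fingers": 1},
  {"dp": [0,0,0],"turn": [0,0,0],"fingers": 1},
])

```text
clock: 2.03
eef_pos: [459.6, -142.5, 136.0]
tcp_rot: [-3.139, -0.0, 1.424]
contact_force: [-0.4, 0.6, 0.4]
opening: 0.0
grasp_force: 0.0
```

Run:
```python
from h import *
plan([(*cr(-74,-50),136,1.423,5)])
```

```text
t 2.03 [ 459.6 -142.5  136. ] [-3.139 -0.     1.424] F [-0.4  0.6  0.4] op 0.0 gf 0.0
5 rows dp [-0.171  0.007 -0.   ] turn [-0.004 -0.001  0.001]
```

Request:
play_rows([
  {"dp": [-0.17,0,0],"turn": [0,0,0],"fingers": 1},
  {"dp": [-0.17,0,0],"turn": [0,0,0],"fingers": 1},
  {"dp": [-0.17,0,0],"turn": [0,0,0],"fingers": 1},
  {"dp": [-0.17,0,0],"turn": [0,0,0],"fingers": 1},
])

```text
clock: 2.37
eef_pos: [456.8, -170.6, 137.4]
tcp_rot: [3.14, 0.0, 1.423]
contact_force: [0.4, 1.8, 1.3]
opening: 0.0
grasp_force: 0.9
```

Request:
play_rows([
  {"dp": [-0.17,0,0],"turn": [0,0,0],"fingers": 1},
  {"dp": [0,0,0],"turn": [0,0,0],"fingers": 1},
  {"dp": [0,0,0],"turn": [0,0,0],"fingers": 1},
])

```text
clock: 2.62
eef_pos: [455.2, -177.0, 136.6]
tcp_rot: [3.141, 0.0, 1.423]
contact_force: [-0.5, 0.2, 0.3]
opening: -0.001
grasp_force: 0.0
```

Run:
```python
from h import *
f=r.grab_frame("top"); s=r.grab_frame("side")
m=np.zeros((500,800,3),np.uint8)
m[:,:500]=crop(f,313,227,100,100,5); m[:200,500:]=crop(s,305,183,90,60,300/90)
cv2.imwrite("pics/tab.png",m); plan([])
```

```text
t 2.72 [ 455.1 -176.4  136.4] [-3.141  0.     1.423] F [-0.9 -0.4  0.1] op -0.002 gf 0.0
```

View pics/tab.png

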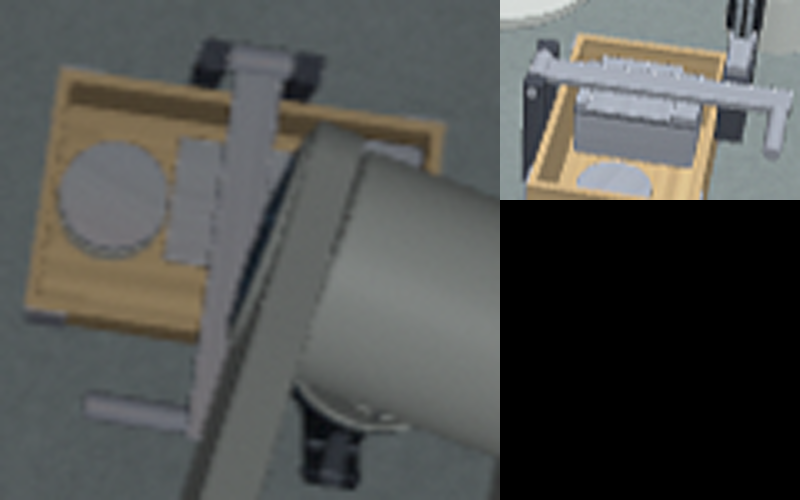

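The fingers hide the tab in the top view, so I can't yet tell whether it moved. I'll rise clear, hover over the pin and check it from there.

Run:
```python
from h import *
s=r.sense()["eef_pos"]; print(cr(-110,40))
plan([(s[0],s[1],190,1.423,3),(*cr(-110,40),190,1.423,4),(*cr(-110,40),93,1.423,5)])
```

```text
[433.6009343  -82.21664874]
t 2.72 [ 455.1 -176.4  136.4] [-3.141  0.     1.423] F [-0.9 -0.4  0.1] op -0.002 gf 0.0
3 rows dp [-0.    -0.    -0.446] turn [-0.001  0.     0.001]
4 rows dp [ 0.563 -0.22  -0.   ] turn [0. 0. 0.]
5 rows dp [ 0.    -0.     0.485] turn [0. 0. 0.]
```

Request:
play_rows([
  {"dp": [0.05,0,-0.44],"turn": [0,0,0],"fingers": 1},
  {"dp": [0,0,-0.45],"turn": [0,0,0],"fingers": 1},
  {"dp": [0,0,-0.45],"turn": [0,0,0],"fingers": 1},
  {"dp": [0.56,-0.22,0],"turn": [0,0,0],"fingers": 0.5},
  {"dp": [0.56,-0.22,0],"turn": [0,0,0],"fingers": 0.5},
])

```text
clock: 3.13
eef_pos: [445.6, -127.6, 191.1]
tcp_rot: [3.139, 0.0, 1.422]
contact_force: [-0.1, -0.4, -0.2]
opening: 0.268
grasp_force: 0.0
```

Request:
play_rows([
  {"dp": [0.54,-0.22,0],"turn": [0,0,0],"fingers": 0.5},
  {"dp": [0.54,-0.22,0],"turn": [0,0,0],"fingers": 0.5},
  {"dp": [0,0,0],"turn": [0,0,0],"fingers": 0.5},
  {"dp": [0,0,0],"turn": [0,0,0],"fingers": 0.5},
])

```text
clock: 3.47
eef_pos: [433.5, -81.2, 190.1]
tcp_rot: [3.142, 0.0, 1.426]
contact_force: [0.2, -0.4, -0.0]
opening: 0.503
grasp_force: 0.0
```

Run:
```python
from h import *
f=r.grab_frame("top"); s=r.grab_frame("side")
m=np.zeros((500,800,3),np.uint8)
m[:,:500]=crop(f,313,227,100,100,5); m[:200,500:]=crop(s,305,183,90,60,300/90)
cv2.imwrite("pics/tab2.png",m); plan([(*cr(-110,40),93,1.423,5)])
```

```text
t 3.57 [434.1 -82.3 190.2] [3.141 0.    1.424] F [0.4 1.  0.1] op 0.496 gf 0.0
5 rows dp [ 0.    -0.003  0.486] turn [0.001 0.001 0.003]
```

View pics/tab2.png

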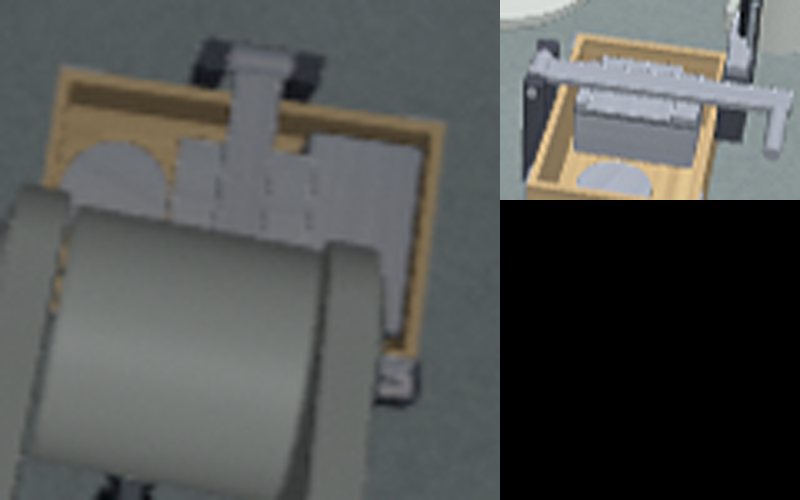

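The tab's right end has moved from crop x≈368 to ≈413, about 23 mm, so the arm is free. Now I'll grip the pin.

Request:
play_rows([
  {"dp": [0,0,0.485],"turn": [0,0,0],"fingers": 0.5},
  {"dp": [0,0,0.485],"turn": [0,0,0],"fingers": 0.5},
  {"dp": [0,0,0.485],"turn": [0,0,0],"fingers": 0.5},
  {"dp": [0,0,0.485],"turn": [0,0,0],"fingers": 0.5},
  {"dp": [0,0,0.485],"turn": [0,0,0],"fingers": 0.5},
])

```text
clock: 3.98
eef_pos: [434.2, -83.0, 92.2]
tcp_rot: [3.141, 0.0, 1.423]
contact_force: [0.2, 0.1, -0.1]
opening: 0.505
grasp_force: 0.0
```

Request:
play_rows([
  {"dp": [0,0,0],"turn": [0,0,0],"fingers": 0.5},
  {"dp": [0,0,0],"turn": [0,0,0],"fingers": 0.9},
  {"dp": [0,0,0],"turn": [0,0,0],"fingers": 0.9},
  {"dp": [0,0,0],"turn": [0,0,0],"fingers": 0.9},
  {"dp": [0,0,0],"turn": [0,0,0],"fingers": 0.9},
], force=25)

```text
clock: 4.4
eef_pos: [433.6, -82.4, 94.0]
tcp_rot: [3.142, 0.0, 1.424]
contact_force: [-3.6, -2.6, 3.1]
opening: 0.15
grasp_force: 25.2
```

Run:
```python
from h import *
plan([])
# arc steps, tool x=crate y, tool y=crate x, tool z=down ; 20 rows to 1.75
th=np.linspace(0,1.75,21); X=-185*np.cos(th); Z=185*np.sin(th)
print(np.c_[np.diff(X)/40,-np.diff(Z)/40].round(3).tolist())
```

```text
t 4.4 [433.6 -82.4  94. ] [3.142 0.    1.424] F [-3.6 -2.6  3.1] op 0.15 gf 25.2
[[0.018, -0.404], [0.053, -0.401], [0.088, -0.395], [0.122, -0.386], [0.155, -0.374], [0.187, -0.359], [0.218, -0.341], [0.247, -0.321], [0.274, -0.298], [0.299, -0.273], [0.322, -0.245], [0.342, -0.216], [0.359, -0.186], [0.374, -0.154], [0.386, -0.12], [0.395, -0.086], [0.401, -0.051], [0.404, -0.016], [0.404, 0.019], [0.401, 0.055]]
```

Request:
play_rows([
  {"dp": [0,0.018,-0.404],"turn": [0,0,0],"fingers": 0.9},
  {"dp": [0,0.053,-0.401],"turn": [0,0,0],"fingers": 0.9},
  {"dp": [0,0.088,-0.395],"turn": [0,0,0],"fingers": 0.9},
  {"dp": [0,0.122,-0.386],"turn": [0,0,0],"fingers": 0.9},
  {"dp": [0,0.155,-0.374],"turn": [0,0,0],"fingers": 0.9},
], force=30)

```text
clock: 4.82
eef_pos: [449.5, -84.8, 172.4]
tcp_rot: [-3.139, 0.001, 1.424]
contact_force: [-2.5, -2.3, -4.6]
opening: 0.148
grasp_force: 29.3
```

Run:
```python
from h import *
th=1.75/4; print(*cr(75-185*np.cos(th),40), 93+185*np.sin(th)); plan([])
```

```text
450.8349181654386 -84.78606597395698 171.38010758272856
t 4.82 [449.5 -84.8 172.4] [-3.139e+00  1.000e-03  1.424e+00] F [-2.5 -2.3 -4.6] op 0.148 gf 29.3
```

Lifting well, and on the arc. Continuing.

Request:
play_rows([
  {"dp": [0,0.187,-0.359],"turn": [0,0,0],"fingers": 0.9},
  {"dp": [0,0.218,-0.341],"turn": [0,0,0],"fingers": 0.9},
  {"dp": [0,0.247,-0.321],"turn": [0,0,0],"fingers": 0.9},
  {"dp": [0,0.274,-0.298],"turn": [0,0,0],"fingers": 0.9},
  {"dp": [0,0.299,-0.273],"turn": [0,0,0],"fingers": 0.9},
])

```text
clock: 5.23
eef_pos: [493.8, -91.5, 236.2]
tcp_rot: [-3.13, 0.001, 1.424]
contact_force: [-27.9, 1.1, 21.9]
opening: 0.151
grasp_force: 30.8
```

Request:
play_rows([
  {"dp": [0,0.322,-0.245],"turn": [0,0,0],"fingers": 0.9},
  {"dp": [0,0.342,-0.216],"turn": [0,0,0],"fingers": 0.9},
  {"dp": [0,0.359,-0.186],"turn": [0,0,0],"fingers": 0.9},
  {"dp": [0,0.374,-0.154],"turn": [0,0,0],"fingers": 0.9},
  {"dp": [0,0.386,-0.12],"turn": [0,0,0],"fingers": 0.9},
])

```text
clock: 5.65
eef_pos: [570.0, -103.1, 275.1]
tcp_rot: [3.14, 0.001, 1.424]
contact_force: [-6.0, -2.8, 6.6]
opening: 0.149
grasp_force: 31.2
```

Request:
play_rows([
  {"dp": [0,0.395,-0.086],"turn": [0,0,0],"fingers": 0.9},
  {"dp": [0,0.401,-0.051],"turn": [0,0,0],"fingers": 0.9},
  {"dp": [0,0.404,-0.016],"turn": [0,0,0],"fingers": 0.9},
  {"dp": [0,0.404,0.019],"turn": [0,0,0],"fingers": 0.9},
  {"dp": [0,0.401,0.055],"turn": [0,0,0],"fingers": 0.9},
])

```text
clock: 6.07
eef_pos: [650.1, -114.9, 277.2]
tcp_rot: [3.14, 0.001, 1.423]
contact_force: [-2.9, -2.2, 6.1]
opening: 0.146
grasp_force: 31.6
```

Run:
```python
from h import *
th=1.75; print(*cr(75-185*np.cos(th),40), 93+185*np.sin(th)); plan([])
```

```text
649.1935410759687 -114.35938277521903 275.0374001716783
t 6.07 [ 650.1 -114.9  277.2] [3.140e+00 1.000e-03 1.423e+00] F [-2.9 -2.2  6.1] op 0.146 gf 31.6
```

Latch is at about 1.75 rad. I'll release it and rise.

Request:
play_rows([
  {"dp": [0,0,0],"turn": [0,0,0],"fingers": 0.6},
  {"dp": [0,0,0],"turn": [0,0,0],"fingers": 0.4},
  {"dp": [0,0,0],"turn": [0,0,0],"fingers": 0.4},
  {"dp": [0,0,-0.3],"turn": [0,0,0],"fingers": 0.4},
  {"dp": [0,0,-0.6],"turn": [0,0,0],"fingers": 0.4},
])

```text
clock: 6.48
eef_pos: [647.2, -113.6, 309.5]
tcp_rot: [-3.137, -0.0, 1.424]
contact_force: [0.8, 0.1, -0.2]
opening: 0.602
grasp_force: 0.0
```

Request:
play_rows([
  {"dp": [0,0,-0.6],"turn": [0,0,0],"fingers": 0.4},
  {"dp": [0,0,-0.5],"turn": [0,0,0],"fingers": 0.2},
  {"dp": [0,0,0],"turn": [0,0,0],"fingers": 0.0},
])

```text
clock: 6.73
eef_pos: [650.6, -114.2, 361.6]
tcp_rot: [3.134, 0.0, 1.424]
contact_force: [0.6, 0.4, 0.6]
opening: 0.862
grasp_force: 0.0
```

Run:
```python
from h import *
plan([(592,269,240,3.59,22),(592,269,66,3.59,6)])
s=r.grab_frame("side"); pickle.dump(s,open("side1.pkl","wb"))
# tin check from side: top corners on plane z=95 via mask of lit top
t=pickle.load(open("side0.pkl","rb"))
m=np.zeros((450,800,3),np.uint8)
m[:,:400]=crop(s,295,130,100,112,4)[:450,:400] if False else cv2.resize(s["pixels"][120:270,280:413,::-1],(400,450)); m[:,400:]=cv2.resize(t["pixels"][310:400,275:355,::-1],(400,450))
cv2.imwrite("pics/latch.png",m)
a=np.array([np.cos(.448),np.sin(.448)]); b=np.array([-a[1],a[0]])
q=[[592+i*52*a[0]+j*25*b[0],269+i*52*a[1]+j*25*b[1],95] for i,j in((1,1),(1,-1),(-1,-1),(-1,1))]
print(((proj(t,q)-[275,310])*5+[400,0]).round(0))
```

```text
t 6.73 [ 650.6 -114.2  361.6] [3.134 0.    1.424] F [0.6 0.4 0.6] op 0.862 gf 0.0
22 rows dp [0.401 0.362 0.139] turn [ 0.002  0.004 -0.94 ]
6 rows dp [ 0.    -0.     0.725] turn [0. 0. 0.]
[[489. 231.]
 [444. 131.]
 [690.  55.]
 [743. 149.]]
```

View pics/latch.png

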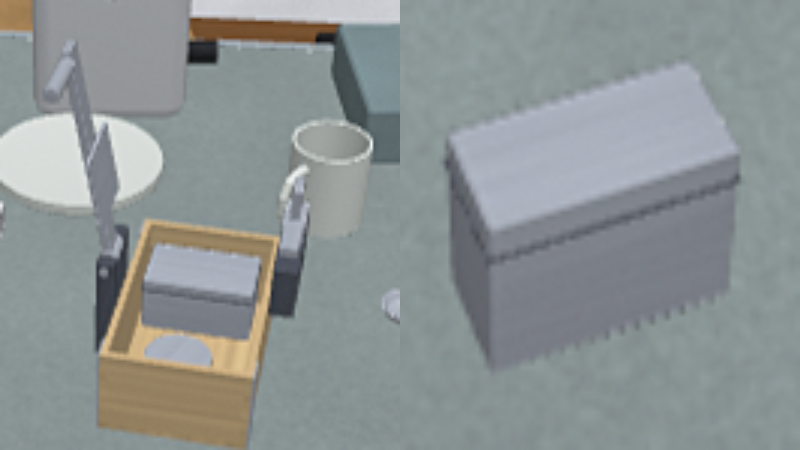

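The latch stands open by itself, leaning back. The tin's top corners at (448,135), (690,65), (740,150) and (490,232) match the prediction to about 1 px. Now to the tin.

Request:
play_rows([
  {"dp": [0.4,0.362,0.139],"turn": [0,0,-0.94],"fingers": 0},
  {"dp": [0.4,0.362,0.139],"turn": [0,0,-0.94],"fingers": 0},
  {"dp": [0.4,0.362,0.139],"turn": [0,0,-0.94],"fingers": 0},
  {"dp": [0.4,0.362,0.139],"turn": [0,0,-0.94],"fingers": 0},
  {"dp": [0.4,0.362,0.139],"turn": [0,0,-0.94],"fingers": 0},
])

```text
clock: 7.2
eef_pos: [716.9, -30.7, 326.4]
tcp_rot: [-3.14, -0.0, 1.92]
contact_force: [0.1, 0.3, -0.0]
opening: 0.995
grasp_force: 0.0
```

Request:
play_rows([
  {"dp": [0.4,0.362,0.139],"turn": [0,0,-0.94],"fingers": 0},
  {"dp": [0.4,0.362,0.139],"turn": [0,0,-0.94],"fingers": 0},
  {"dp": [0.4,0.362,0.139],"turn": [0,0,-0.94],"fingers": 0},
  {"dp": [0.4,0.362,0.139],"turn": [0,0,-0.94],"fingers": 0},
  {"dp": [0.4,0.362,0.139],"turn": [0,0,-0.94],"fingers": 0},
])

```text
clock: 7.62
eef_pos: [737.0, 74.4, 298.5]
tcp_rot: [-3.141, -0.001, 2.413]
contact_force: [-0.1, 0.6, 0.3]
opening: 1.001
grasp_force: 0.0
```

Request:
play_rows([
  {"dp": [0.4,0.362,0.139],"turn": [0,0,-0.94],"fingers": 0},
  {"dp": [0.4,0.362,0.139],"turn": [0,0,-0.94],"fingers": 0},
  {"dp": [0.4,0.362,0.139],"turn": [0,0,-0.94],"fingers": 0},
  {"dp": [0.4,0.362,0.139],"turn": [0,0,-0.94],"fingers": 0},
  {"dp": [0.4,0.362,0.139],"turn": [0,0,-0.94],"fingers": 0},
])

```text
clock: 8.03
eef_pos: [705.1, 176.5, 270.8]
tcp_rot: [-3.141, -0.001, 2.905]
contact_force: [0.0, 0.9, 1.1]
opening: 1.001
grasp_force: 0.0
```

Request:
play_rows([
  {"dp": [0.4,0.362,0.139],"turn": [0,0,-0.94],"fingers": 0},
  {"dp": [0.4,0.362,0.139],"turn": [0,0,-0.94],"fingers": 0},
  {"dp": [0.4,0.362,0.139],"turn": [0,0,-0.94],"fingers": 0},
  {"dp": [0.4,0.362,0.139],"turn": [0,0,-0.94],"fingers": 0},
  {"dp": [0.4,0.362,0.139],"turn": [0,0,-0.94],"fingers": 0},
])

```text
clock: 8.45
eef_pos: [628.6, 251.4, 243.1]
tcp_rot: [3.142, -0.001, -2.886]
contact_force: [-0.4, 0.2, 0.2]
opening: 1.001
grasp_force: 0.0
```

Request:
play_rows([
  {"dp": [0.4,0.362,0.139],"turn": [0,0,-0.94],"fingers": 0},
  {"dp": [0.4,0.362,0.139],"turn": [0,0,-0.94],"fingers": 0},
  {"dp": [0,0,0],"turn": [0,0,0],"fingers": 0},
  {"dp": [0,0,0],"turn": [0,0,0],"fingers": 0},
])

```text
clock: 8.78
eef_pos: [589.6, 269.1, 232.5]
tcp_rot: [-3.142, -0.001, -2.694]
contact_force: [0.9, -0.1, 0.0]
opening: 1.002
grasp_force: 0.0
```

Run:
```python
from h import *
plan([(592,269,240,3.59,2),(592,269,66,3.59,6)])
f=r.grab_frame("wrist"); cv2.imwrite("pics/w2.png",f["pixels"][:,:,::-1])
a=np.array([np.cos(.448),np.sin(.448)]); b=np.array([-a[1],a[0]])
q=[[592+i*52*a[0]+j*25*b[0],269+i*52*a[1]+j*25*b[1],95] for i,j in((1,1),(1,-1),(-1,-1),(-1,1))]
print(proj(f,q).round(0))
```

```text
t 8.78 [589.6 269.1 232.5] [-3.142e+00 -1.000e-03 -2.694e+00] F [ 0.9 -0.1  0. ] op 1.002 gf 0.0
2 rows dp [-0.026 -0.014 -0.094] turn [-0.    -0.007 -0.002]
6 rows dp [ 0.    -0.     0.725] turn [0. 0. 0.]
[[350. 280.]
 [295. 280.]
 [292. 163.]
 [353. 163.]]
```

View pics/w2.png

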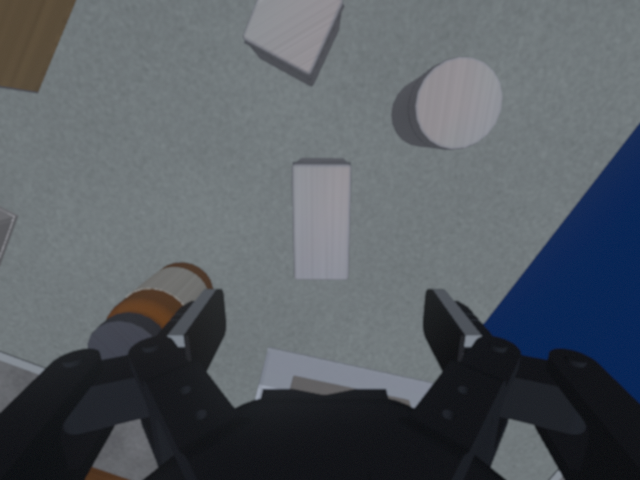

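The wrist view shows the tin's top at columns 293–351, rows 163–279, which matches the prediction. Descending and gripping.

Request:
play_rows([
  {"dp": [-0.05,-0.02,0.69],"turn": [0,0,0],"fingers": 0},
  {"dp": [0,0,0.69],"turn": [0,0,0],"fingers": 0},
  {"dp": [0,0,0.69],"turn": [0,0,0],"fingers": 0},
  {"dp": [0,0,0.69],"turn": [0,0,0],"fingers": 0},
  {"dp": [0,0,0.69],"turn": [0,0,0],"fingers": 0},
])

```text
clock: 9.25
eef_pos: [594.4, 268.5, 93.9]
tcp_rot: [-3.141, 0.001, -2.697]
contact_force: [1.2, -0.5, -0.3]
opening: 0.997
grasp_force: 0.0
```

Request:
play_rows([
  {"dp": [0,0,0.4],"turn": [0,0,0],"fingers": 0},
  {"dp": [0,0,0.28],"turn": [0,0,0],"fingers": 0},
  {"dp": [0,0,0],"turn": [0,0,0],"fingers": 0.3},
  {"dp": [0,0,0],"turn": [0,0,0],"fingers": 0.5},
  {"dp": [0,0,0],"turn": [0,0,0],"fingers": 0.6},
], force=45)

```text
clock: 9.67
eef_pos: [594.5, 269.3, 69.0]
tcp_rot: [-3.142, 0.002, -2.695]
contact_force: [0.1, -0.5, 0.4]
opening: 0.6
grasp_force: 0.3
```

Request:
play_rows([
  {"dp": [0,0,0],"turn": [0,0,0],"fingers": 0.6},
  {"dp": [0,0,0],"turn": [0,0,0],"fingers": 0.6},
  {"dp": [0,0,0],"turn": [0,0,0],"fingers": 0.6},
])

```text
clock: 9.92
eef_pos: [594.6, 269.4, 69.3]
tcp_rot: [-3.141, 0.003, -2.694]
contact_force: [1.2, -1.6, 6.3]
opening: 0.577
grasp_force: 48.4
```

Request:
play_rows([
  {"dp": [0,0,-0.2],"turn": [0,0,0],"fingers": 0.6},
  {"dp": [0,0,-0.5],"turn": [0,0,0],"fingers": 0.6},
  {"dp": [0,0,-0.7],"turn": [0,0,0],"fingers": 0.6},
  {"dp": [0,0,-0.7],"turn": [0,0,0],"fingers": 0.6},
  {"dp": [0,0,-0.7],"turn": [0,0,0],"fingers": 0.6},
])

```text
clock: 10.33
eef_pos: [592.3, 268.9, 180.6]
tcp_rot: [3.141, -0.002, -2.694]
contact_force: [0.9, -0.2, -3.2]
opening: 0.578
grasp_force: 47.7
```

Run:
```python
from h import *
s=r.sense()["eef_pos"]
plan([(s[0],s[1],235,3.59,2),(*cr(-40,0),235,np.pi+CY,16),(*cr(0,0),190,np.pi+CY,3),(*cr(0,0),73,np.pi+CY,6)])
f=r.grab_frame("wrist"); pickle.dump(f,open("w3.pkl","wb"))
cv2.imwrite("pics/w3.png",f["pixels"][:,:,::-1])
```

```text
t 10.33 [592.3 268.9 180.6] [ 3.141e+00 -2.000e-03 -2.694e+00] F [ 0.9 -0.2 -3.2] op 0.578 gf 47.7
2 rows dp [ 0.001  0.    -0.68 ] turn [ 0.002 -0.009 -0.003]
16 rows dp [ 0.256 -0.601 -0.   ] turn [ 0.    -0.     0.356]
3 rows dp [-0.333  0.     0.375] turn [0. 0. 0.]
6 rows dp [ 0.    -0.     0.488] turn [0. 0. 0.]
```

Request:
play_rows([
  {"dp": [0,0,-0.68],"turn": [0,0,0],"fingers": 0.6},
  {"dp": [0,0,-0.68],"turn": [0,0,0],"fingers": 0.6},
  {"dp": [0.128,-0.3,0],"turn": [0,0,0.178],"fingers": 0.6},
  {"dp": [0.256,-0.6,0],"turn": [0,0,0.356],"fingers": 0.6},
  {"dp": [0.256,-0.6,0],"turn": [0,0,0.356],"fingers": 0.6},
])

```text
clock: 10.8
eef_pos: [593.6, 203.3, 233.7]
tcp_rot: [3.142, -0.0, -2.788]
contact_force: [0.2, -1.1, -3.9]
opening: 0.574
grasp_force: 48.7
```

Request:
play_rows([
  {"dp": [0.256,-0.6,0],"turn": [0,0,0.356],"fingers": 0.6},
  {"dp": [0.256,-0.6,0],"turn": [0,0,0.356],"fingers": 0.6},
  {"dp": [0.256,-0.6,0],"turn": [0,0,0.356],"fingers": 0.6},
  {"dp": [0.256,-0.6,0],"turn": [0,0,0.356],"fingers": 0.6},
  {"dp": [0.256,-0.6,0],"turn": [0,0,0.356],"fingers": 0.6},
])

```text
clock: 11.22
eef_pos: [576.9, 72.9, 233.0]
tcp_rot: [3.142, -0.002, -2.976]
contact_force: [0.0, -0.7, -2.9]
opening: 0.58
grasp_force: 48.7
```

Request:
play_rows([
  {"dp": [0.256,-0.6,0],"turn": [0,0,0.356],"fingers": 0.6},
  {"dp": [0.256,-0.6,0],"turn": [0,0,0.356],"fingers": 0.6},
  {"dp": [0.256,-0.6,0],"turn": [0,0,0.356],"fingers": 0.6},
  {"dp": [0.256,-0.6,0],"turn": [0,0,0.356],"fingers": 0.6},
  {"dp": [0.256,-0.6,0],"turn": [0,0,0.356],"fingers": 0.6},
])

```text
clock: 11.63
eef_pos: [536.9, -50.9, 233.1]
tcp_rot: [3.142, -0.002, 3.121]
contact_force: [1.2, -0.7, -3.4]
opening: 0.577
grasp_force: 48.7
```

Request:
play_rows([
  {"dp": [0.256,-0.6,0],"turn": [0,0,0.356],"fingers": 0.6},
  {"dp": [0.256,-0.6,0],"turn": [0,0,0.356],"fingers": 0.6},
  {"dp": [0.128,-0.3,0],"turn": [0,0,0.178],"fingers": 0.6},
  {"dp": [0,0,0],"turn": [0,0,0],"fingers": 0.6},
  {"dp": [0,0,0],"turn": [0,0,0],"fingers": 0.6},
])

```text
clock: 12.05
eef_pos: [509.4, -108.4, 233.7]
tcp_rot: [3.141, -0.001, 3.029]
contact_force: [-0.3, 1.1, -4.1]
opening: 0.576
grasp_force: 48.7
```

Run:
```python
from h import *
plan([(*cr(0,0),190,np.pi+CY,3),(*cr(0,0),75,np.pi+CY,6)])
f=r.grab_frame("wrist"); pickle.dump(f,open("w4.pkl","wb"))
cv2.imwrite("pics/w4.png",f["pixels"][:,:,::-1])
for q in [(-63,101),(-63,-101),(63,101),(63,-101)]: print(q,proj(f,[*cr(*q),80]).round(1))
```

```text
t 12.05 [ 509.4 -108.4  233.7] [ 3.141e+00 -1.000e-03  3.029e+00] F [-0.3  1.1 -4.1] op 0.576 gf 48.7
3 rows dp [-0.255 -0.216  0.364] turn [ 0.002 -0.002  0.111]
6 rows dp [ 0.    -0.     0.479] turn [0. 0. 0.]
(-63, 101) [[410.4 185.7]]
(-63, -101) [[180.4 177.5]]
(63, 101) [[396.8 313.4]]
(63, -101) [[191.2 307. ]]
```

View pics/w4.png

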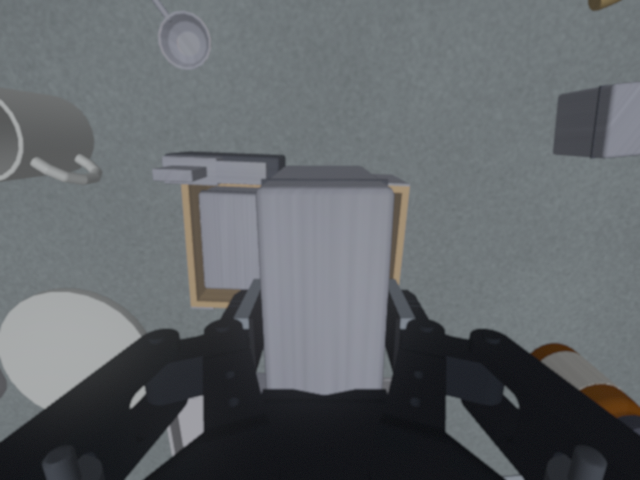

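The wrist view shows the held tin over the crate: top plane at columns 258–393, front edge near row 181–187. The crate's corners at (409,184) and (190,307) match the prediction. I'll check the tin's offset in the grip.

Run:
```python
from h import *
f=pickle.load(open("w4.pkl","rb")); s=r.sense(); p=s["eef_pos"]; R=Ro.from_euler("xyz",s["tcp_rot"])
zt=p[2]-69.3+95
for q in [(258,182),(392,182),(258,187),(392,187),(260,250),(390,250)]: print(q,R.inv().apply(onplane(f,q,zt)-p).round(1))
g=cv2.cvtColor(f["pixels"],cv2.COLOR_RGB2GRAY)
print(g[160:200,325].tolist())
w=onplane(f,[(409,184),(190,307)],80)[:,:2]; c,sn=np.cos(CY),np.sin(CY)
print("crate",((w-CC)@np.array([[c,-sn],[sn,c]])).round(1))
```

```text
(258, 182) [[ 55.9 -22.9 -25.7]]
(392, 182) [[ 55.8  23.3 -25.7]]
(258, 187) [[ 54.1 -23.  -25.7]]
(392, 187) [[ 54.1  23.4 -25.7]]
(260, 250) [[ 31.1 -23.5 -25.7]]
(390, 250) [[ 31.1  23.9 -25.7]]
[118, 117, 116, 116, 113, 106, 96, 91, 91, 91, 92, 92, 91, 92, 92, 92, 90, 89, 85, 81, 81, 87, 92, 93, 93, 94, 98, 107, 118, 126, 131, 132, 134, 136, 137, 139, 140, 140, 140, 141]
crate [[ -64.4   99.6]
 [  63.  -102.1]]
```

Run:
```python
from h import *
f=pickle.load(open("top0.pkl","rb")); C=lambda a:(np.array(a,float)+.5)/5-.5+[313,227]
w=onplane(f,C([(168,198),(58,195),(313,137),(284,322),(418,148)]),61)[:,:2]; c,sn=np.cos(CY),np.sin(CY)
print(((w-CC)@np.array([[c,-sn],[sn,c]])).round(1))
Y=np.pi+CY; print(cr(2,-.6)); plan([(*cr(2,-.6),215,Y,5),(*cr(2,-.6),110,Y,5),(*cr(2,-.6),76,Y,5)])
```

```text
[[  5.2  35.3]
 [ -1.6  92.7]
 [ 48.3 -35.9]
 [-50.6 -33.2]
 [ 50.4 -91.3]]
[ 538.38965978 -138.88836137]
t 12.1 [ 509.9 -107.9  233.8] [ 3.141 -0.     3.03 ] F [ 0.2 -0.4 -3.3] op 0.579 gf 48.7
5 rows dp [-0.161 -0.136  0.094] turn [ 0.001 -0.     0.069]
5 rows dp [ 0.    -0.     0.525] turn [0. 0. 0.]
5 rows dp [ 0.   -0.    0.17] turn [0. 0. 0.]
```

Request:
play_rows([
  {"dp": [-0.161,-0.136,0.094],"turn": [0,0,0.069],"fingers": 0.6},
  {"dp": [-0.161,-0.136,0.094],"turn": [0,0,0.069],"fingers": 0.6},
  {"dp": [-0.161,-0.136,0.094],"turn": [0,0,0.069],"fingers": 0.6},
  {"dp": [-0.161,-0.136,0.094],"turn": [0,0,0.069],"fingers": 0.6},
  {"dp": [-0.161,-0.136,0.094],"turn": [0,0,0.069],"fingers": 0.6},
])

```text
clock: 12.52
eef_pos: [539.4, -139.7, 214.5]
tcp_rot: [3.142, -0.0, 2.994]
contact_force: [-0.3, 0.0, -4.0]
opening: 0.575
grasp_force: 48.7
```

Request:
play_rows([
  {"dp": [0,0,0.4],"turn": [0,0,0],"fingers": 0.6},
  {"dp": [0,0,0.4],"turn": [0,0,0],"fingers": 0.6},
  {"dp": [0,0,0.4],"turn": [0,0,0],"fingers": 0.6},
  {"dp": [0,0,0],"turn": [0,0,0],"fingers": 0.6},
  {"dp": [0,0,0],"turn": [0,0,0],"fingers": 0.6},
])

```text
clock: 12.93
eef_pos: [538.2, -139.4, 166.4]
tcp_rot: [3.141, -0.002, 2.994]
contact_force: [0.9, 0.1, -3.6]
opening: 0.575
grasp_force: 48.6
```

Run:
```python
from h import *
Y=np.pi+CY; print(cr(2,-.6)); plan([(*cr(2,-.6),165,Y,1),(*cr(2,-.6),90,Y,6)])
f=r.grab_frame("wrist"); m=np.zeros((480,800,3),np.uint8); m[:,:640]=f["pixels"][:,:,::-1]
cv2.imwrite("pics/w5.png",f["pixels"][:,:,::-1])
for q in [(-63,101),(-63,-101),(63,101),(63,-101)]: print(q,proj(f,[*cr(*q),80]).round(1))
```

```text
[ 538.38965978 -138.88836137]
t 12.93 [ 538.2 -139.4  166.4] [ 3.141e+00 -2.000e-03  2.994e+00] F [ 0.9  0.1 -3.6] op 0.575 gf 48.6
1 rows dp [-0.003  0.012  0.034] turn [ 0.002 -0.022 -0.001]
6 rows dp [ 0.    -0.     0.312] turn [0. 0. 0.]
(-63, 101) [[478.  145.9]]
(-63, -101) [[171.6 145.8]]
(63, 101) [[457.  316.5]]
(63, -101) [[192.3 316.6]]
```

View pics/w5.png

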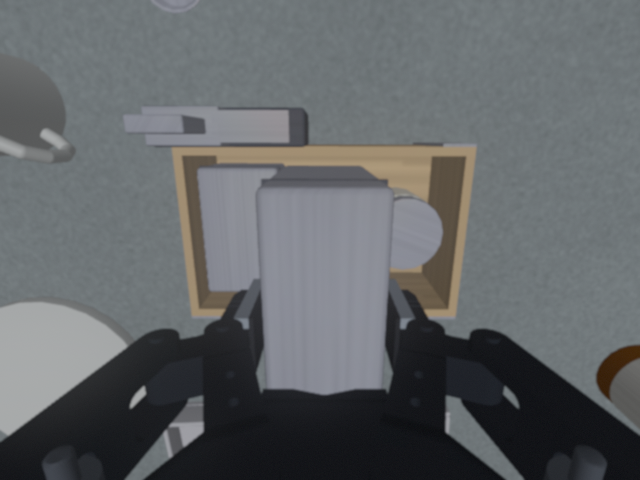

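The crate's rim corners at (476,146), (173,148), (457,317) and (191,317) match the prediction within 2 px, and the tin is centred over the gap. Lowering.

Request:
play_rows([
  {"dp": [0,0.01,0.32],"turn": [0,0,0],"fingers": 0.6},
  {"dp": [0,0,0.32],"turn": [0,0,0],"fingers": 0.6},
  {"dp": [0,0,0.32],"turn": [0,0,0],"fingers": 0.6},
  {"dp": [0,0,0.32],"turn": [0,0,0],"fingers": 0.6},
  {"dp": [0,0,0.2],"turn": [0,0,0],"fingers": 0.6},
])

```text
clock: 13.4
eef_pos: [539.2, -139.0, 108.2]
tcp_rot: [-3.142, 0.001, 2.994]
contact_force: [-0.3, 0.5, -4.2]
opening: 0.57
grasp_force: 48.7
```

Request:
play_rows([
  {"dp": [0,0,0.2],"turn": [0,0,0],"fingers": 0.6},
  {"dp": [0,0,0.15],"turn": [0,0,0],"fingers": 0.6},
  {"dp": [0,0,0.15],"turn": [0,0,0],"fingers": 0.6},
  {"dp": [0,0,0],"turn": [0,0,0],"fingers": 0.6},
])

```text
clock: 13.73
eef_pos: [538.3, -138.7, 87.3]
tcp_rot: [3.141, -0.001, 2.994]
contact_force: [-0.3, 0.3, -3.3]
opening: 0.577
grasp_force: 48.6
```

Request:
play_rows([
  {"dp": [0,0,0.06],"turn": [0,0,0],"fingers": 0.6},
  {"dp": [0,0,0.06],"turn": [0,0,0],"fingers": 0.6},
  {"dp": [0,0,0.05],"turn": [0,0,0],"fingers": 0.6},
  {"dp": [0,0,0.05],"turn": [0,0,0],"fingers": 0.6},
  {"dp": [0,0,0.02],"turn": [0,0,0],"fingers": 0.6},
])

```text
clock: 14.15
eef_pos: [538.6, -138.8, 78.3]
tcp_rot: [3.142, -0.0, 2.994]
contact_force: [-0.3, -0.4, -3.6]
opening: 0.576
grasp_force: 48.6
```

Request:
play_rows([
  {"dp": [0,0,0.03],"turn": [0,0,0],"fingers": 0.6},
  {"dp": [0,0,0.02],"turn": [0,0,0],"fingers": 0.6},
  {"dp": [0,0,0],"turn": [0,0,0],"fingers": 0.6},
])

```text
clock: 14.4
eef_pos: [538.5, -138.8, 76.3]
tcp_rot: [3.142, -0.0, 2.994]
contact_force: [-0.3, -0.8, -3.9]
opening: 0.572
grasp_force: 48.6
```

Request:
play_rows([
  {"dp": [0,0,0.02],"turn": [0,0,0],"fingers": 0.6},
  {"dp": [0,0,0.02],"turn": [0,0,0],"fingers": 0.6},
  {"dp": [0,0,0],"turn": [0,0,0],"fingers": 0.6},
])

```text
clock: 14.65
eef_pos: [538.7, -138.9, 75.3]
tcp_rot: [-3.142, 0.0, 2.994]
contact_force: [-1.6, -0.4, 2.1]
opening: 0.578
grasp_force: 49.3
```

The vertical force changed from −3.9 to +2.1 N, so the tin is on the floor. Releasing.

Request:
play_rows([
  {"dp": [0,0,0],"turn": [0,0,0],"fingers": 0.4},
  {"dp": [0,0,0],"turn": [0,0,0],"fingers": 0.3},
  {"dp": [0,0,0],"turn": [0,0,0],"fingers": 0.2},
  {"dp": [0,0,0],"turn": [0,0,0],"fingers": 0.15},
  {"dp": [0,0,-0.1],"turn": [0,0,0],"fingers": 0.15},
])

```text
clock: 15.07
eef_pos: [538.2, -138.7, 78.4]
tcp_rot: [3.141, -0.001, 2.994]
contact_force: [-0.1, -0.3, 0.1]
opening: 0.847
grasp_force: 0.0
```

Request:
play_rows([
  {"dp": [0,0,-0.3],"turn": [0,0,0],"fingers": 0.15},
  {"dp": [0,0,-0.6],"turn": [0,0,0],"fingers": 0.15},
  {"dp": [0,0,-0.8],"turn": [0,0,0],"fingers": 0.15},
  {"dp": [0,0,-0.8],"turn": [0,0,0],"fingers": 0.15},
  {"dp": [0,0,-0.8],"turn": [0,0,0],"fingers": 0.15},
])

```text
clock: 15.48
eef_pos: [538.4, -138.8, 213.3]
tcp_rot: [-3.142, 0.0, 2.994]
contact_force: [1.0, -0.5, -0.3]
opening: 0.849
grasp_force: 0.0
```

Request:
play_rows([
  {"dp": [0.8,0,-0.1],"turn": [0,0,0],"fingers": 0.15},
  {"dp": [0.8,0,0],"turn": [0,0,0],"fingers": 0.15},
  {"dp": [0.8,0,0],"turn": [0,0,0],"fingers": 0.15},
  {"dp": [0.6,0,0],"turn": [0,0,0],"fingers": 0.15},
  {"dp": [0,0,0],"turn": [0,0,0],"fingers": 0.15},
])

```text
clock: 15.9
eef_pos: [415.4, -120.2, 215.4]
tcp_rot: [3.141, -0.002, 2.994]
contact_force: [0.3, -0.3, -0.4]
opening: 0.845
grasp_force: 0.0
```

Run:
```python
from h import *
plan([])
# tin top at z=101 in the top view; latch at 1.75 leaves the front part visible
f=r.grab_frame("top"); s=r.grab_frame("side"); pickle.dump((f,s),open("end.pkl","wb"))
a=pickle.load(open("side1.pkl","rb"))
# where predicted tin top corners are, and change vs before in the side view
q=[[*cr(x,y),101] for x,y in((52,25),(52,-25),(-52,-25),(-52,25))]
print("pred side",proj(s,q).round(1).tolist())
d=np.uint8(np.abs(s["pixels"].astype(int)-a["pixels"]).sum(2)>40)
d=cv2.morphologyEx(d,cv2.MORPH_OPEN,np.ones((3,3)))
n,l,st,ce=cv2.connectedComponentsWithStats(d)
for i in range(1,n):
    if st[i,4]>40: print(st[i],ce[i].round(0))
# latch region unchanged?
print("latch", [d[int(v),int(u)] for u,v in proj(s,[[*cr(75+k*.178,0),112+k*.984] for k in (40,80,120,160)])])
```

```text
t 15.9 [ 415.4 -120.2  215.4] [ 3.141e+00 -2.000e-03  2.994e+00] F [ 0.3 -0.3 -0.4] op 0.845 gf 0.0
pred side [[323.2, 214.0], [326.9, 202.8], [366.3, 208.2], [363.9, 219.7]]
[ 266    0   69  120 4763] [300.  55.]
[ 388    0  161  186 9587] [436.  55.]
[ 567    0   73  194 7877] [609.  88.]
[323 203  11  36 177] [326. 223.]
[ 574  207   66   63 1350] [602. 231.]
[329 214  14   5  52] [335. 216.]
[347 232  17  12 158] [356. 237.]
[619 244  11   7  69] [624. 247.]
[632 246   8   7  47] [636. 249.]
[626 269  14   5  49] [633. 271.]
[ 284  323   59   61 2015] [313. 350.]
latch [np.uint8(0), np.uint8(0), np.uint8(0), np.uint8(0)]
```

```bash
python3 -c "
from rig import r
print(r.sign_off())"
```

```text
the job is handed in; nothing more can be done
None
```

The job is handed in at about 16 s: the tab is slid aside, the latch stands open, and the tin is on the crate floor in the middle gap, released. I confirmed the end state from contact force and image differences rather than a final viewed picture.

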